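# Thread the thermal sensor's post into its two-eared holder

## Task

Take the thermal sensor (the post with the box-shaped head and lens) out of the rack and thread its steel post down through the holder's upper ear, the brake shoe and the lower ear, pushing it until its collar sits fully home on the upper ear, then let go. Come down slowly, feel for the hole gently and never force the post against the holder. Leave the lamp post in the rack and everything else on the bench where it is.

Things in the scene. Friction and masses are not known exactly. Their poses are not given: they have to be found in the camera images.
- sensor: Thermal sensor: steel post 12 mm thick, 80 mm long, then a collar 22 mm across, 8 mm thick, then a black box head 36 x 30 x 40 mm (x, y, z) with a round lens on its +x face. Origin: centre of the post's lower end (tip, tapered to 9 mm over its last 5 mm); z up the post; head from z = 88 to 128 mm. 0.2 kg. Starts upright in one of the rack's holes. Grip its two plain faces (+y and -y).
- lamp: The other post in the rack, to be left there: same steel post and collar, but with a round black lamp head 32 mm across. Origin at the post's lower end.
- rack: Grey fixed rack, 60 x 190 x 95 mm (x, y, z), an open frame; its 20 mm thick top plate has two 14 mm holes at y = -55 and +55 mm on its middle line. Origin: centre of the underside; the rack's top is at z = 95 mm; a parked post's tip is at z = 15 mm.
- holder: Fixed two-eared post holder: steel base plate 150 x 90 x 12 mm (x = -60 to 90 mm) with an aluminium carriage: two level ears 60 x 50 x 10 mm one above the other (lower z = 40 to 50, upper z = 100 to 110 mm), joined by a column at their +x end, a 13.5 mm hole in the middle of each, on one vertical axis. Origin: underside of the base plate at slot zero. With the post home its tip is at z = 30 mm.
- slot_zero (a point): Fixed mark on the holder, 110 mm above the holder's origin, level with the upper ear's top; axes as the holder's. NOT the hole: the carriage was slid along a slot by hand and clamped, so that the hole axis is at y = 0 and anywhere from x = 4 to 26 mm from this mark; not measured, to be seen or felt for. The holder stands 80 N at most and knocks count: touch at 20 mm/s or slower.
- shoe_level (a point): Fixed mark on the holder, 78 mm above its origin: the height of the top of the brass brake shoe (8 mm thick, 13.5 mm hole) between the ears. A spring pushes the shoe 1.8 mm out of line to +y; the tapered tip wedges it back (about 9 N sideways). It then grips the post, which does not sink by its own weight: push with some 5 to 15 N.
- tape: Roll of white tape, 48 mm across, 15 mm high, lying on the bench; not needed.
- screwdriver: Screwdriver lying on the bench; not needed.
- beaker: Glass beaker, 70 mm across, 90 mm high; not needed.
- mouse: Black computer mouse, 100 x 60 x 30 mm; not needed.
- meter: Yellow handheld multimeter lying flat, 170 x 85 x 38 mm; not needed.
- adapter: Black plug-in power adapter, 75 x 50 x 45 mm; not needed.
- board: Small green circuit board, 90 x 60 mm; not needed.
There are look-alikes about, which are no part of the job. What is shaped like the holder but green or pink is not meant.

How it is judged:
By the outcome, as a careful person would: the job done as asked, in the order asked, and still so for the second after the job is handed in, with the robot touching nothing.
It also fails if it takes over 64 s, if anything falls off the work surface, if the arm or the gripper's body presses on something with over 40 N, if the wrist force passes 120 N, or if a joint passes its speed limit or range.

## Robot

A 7-joint arm with a two-finger parallel gripper is mounted at the origin on the work surface. World frame = base frame: x ahead of the robot, y to its left, z up, the work surface at z = 0. Lengths are in m, angles in rad, forces in N, time in s.
With the tool pointing down it reaches from about 0.425 to 0.925 m from the base axis. Payload 6.8 kg.
Tool frame: the origin (TCP) lies on the centre line of the jaws, within the pads' length; the fingertips stand 8 mm ahead of it and the grasp point (between the pads) lies 11 mm behind it (bot.tips_ahead is the distance from the TCP to the fingertips, in m); z points along the fingers, y is the line along which they close (so a half turn about z gives the same grasp; the last joint's range is limited). The gripper opens to 85 mm and grips with 20 to 120 N. Pads are 22 mm wide; open, the fingers measure 114 mm over their backs; the gripper's body (76 mm by 85 mm) begins 54 mm behind the grasp point. The pads swing forward as they close: fully open they stand 13 mm farther back than shut.
Start: joints at [1.114, 0.477, 0.022, 1.555, -0.011, 1.109, -0.083], TCP at [0.231, -0.634, 0.239] pointing down, gripper open.
Joint ranges: [-2.96, 2.96], [-0.34, 2.1], [-1.41, 1.46], [0.24, 2.44], [-1.37, 4.51], [0.17, 1.92], [-2.96, 2.96]. Speed limits (rad/s): [2.39, 2.39, 3.14, 3.14, 3.14, 3.14, 3.14].

## Interface

Orientations are given as a unit quaternion [w, x, y, z].
In Python, from station import bot gives the robot as it stands.
- The arm moves only by the tool send_rows, never from a script. Its argument "deltas" is text: rows parted by semicolons, each of 4 numbers parted by spaces: the shift along the tool's x, y, z in m, then the turn about the tool's z in degrees. In form: x y z spin; .... A call has 1 to 5 rows; each row is the pose to reach, as a shift and turn from the pose commanded when the call began, along the tool's axes at that moment; what a row does not reach only later rows make up. A row lasts 1/10 s, in which the tool goes at most 50 mm and 8.59 degrees, less where a joint would pass 70% of its speed; a pose out of reach is approached as far as the arm can. A call with a gripper value outside its range is refused whole. "claw" is the opening, from 0 (shut) to 1 (fully open), set as the call begins (left out, the last holds). The fingers move at their own pace and stop on an object; "force" is the grip in N (left out, the last holds). Time passes only in rows, so rows that repeat a pose let the fingers close. It gives the time, the measured TCP pose, the force, the opening and the grip force at its end, in the units of the state.
- bot.get_obs(): the state, without advancing time (a new reading comes with each control period).
- bot.read_camera(name): name is "scene" or "top" or "wrist"; returns a dict with "img" (480x640x3 uint8, red, green, blue), "depth" (480x640 float32, m along the optical axis (not along the pixel's ray), 0 where there is no reading), "fx", "fy", "cx", "cy" (pixels), "dist_coeffs" ([k1, k2, p1, p2, k3] as OpenCV has them; the pictures are not rectified), "camera_from_world" (4x4, takes a point from world to camera coordinates). Camera axes: x right, y up, looking along -z (the intrinsics and any distortion apply to the point x, -y, -z); pixel columns grow to the right and rows downward; lengths in m; the calibration is good to about 2 mm. A picture is of the moment at which its call begins.
- bot.hand_in(): hands the job in; it is judged then, once.
Trained networks look in a picture, given as the dict that the camera call returned (one of the last four; its "shot" number tells which), for a name from the list of things; names that differ only in an ending like _2 or _b are one class to them, and where a whole thing is asked for, a point or a joint stands for the part that bears it (a point fixed in the world has none). Each returns a list of dicts, best first, with "confidence" (0 to 1); they miss things now and then, are a little off and sometimes report something else, mostly with a low value. They report only what shows in the picture. A call takes as long as a camera call. They do not tell look-alikes from the thing itself.
- bot.masks_of(picture, query): "mask" (480x640 bool, what is visible of it).
- bot.landmark_of(picture, query): "xyz" ([x, y, z] in m, in world coordinates, good to about 4 mm: a listed point, or the origin of a listed thing).
The state is a dict: "t": time; "q": joint angles; "joint_vel": joint speeds; "joint_torque": joint torques, N m; "eef_pos": TCP position; "tool_rot": TCP orientation; "contact_force": force on the tool from outside, world axes, zero at the start; "torque": the same for the moment, N m; "gripper_width": opening from 0.0 (shut) to 1.0 (fully open); "grasp_force": force on a finger pad.
Only numpy, scipy, OpenCV 4.12 (cv2) and the standard library are available. Lean on these libraries where they do the work, as an engineer would, in place of code of your own. Each camera call takes 0.05 s, during which the arm holds its last target. There are 200 camera calls.

## Working session

There is one attempt and no reset: what is moved stays moved. The work goes in short steps, Python scripts to look and compute and a tool call to move; the robot and the scene stay as the last step left them, time stands still between calls to the robot, and variables do not carry over. Pictures are saved under pics/ and viewed, at most 10 in all, crops included, and the job is handed in when it is done.

Besides the shell and the picture viewer there is one more tool, called after ">>>" as a command line: name --argument value ..., lists and objects as JSON in quotes. send_rows: Moves the arm, as the interface text tells. Its arguments: {"type":"object","properties":{"deltas":{"type":"string"},"claw":{"type":"number"},"force":{"type":"number"}},"required":["deltas"]}

```bash
mkdir -p pics; ls
cat > h.py <<'E'
import numpy as np, cv2
from station import bot
def K(c): return np.array([[c['fx'],0,c['cx']],[0,c['fy'],c['cy']],[0,0,1.]]),np.array(c['dist_coeffs'],float)
def ray(c,uv):
    k,d=K(c); p=cv2.undistortPoints(np.array(uv,float).reshape(-1,1,2),k,d).reshape(-1,2)
    M=np.array(c['camera_from_world']); R,t=M[:3,:3],M[:3,3]
    dc=np.c_[p[:,0],-p[:,1],-np.ones(len(p))]
    return -R.T@t, dc@R
def at_z(c,uv,z):
    o,r=ray(c,uv); return o+r*((z-o[2])/r[:,2])[:,None]
def by_depth(c,uv):
    o,r=ray(c,uv); uv=np.array(uv).reshape(-1,2).astype(int); return o+r*c['depth'][uv[:,1],uv[:,0]][:,None]
def proj(c,P):
    k,d=K(c); M=np.array(c['camera_from_world']); q=(np.c_[np.reshape(P,(-1,3)),np.ones(np.size(P)//3)]@M.T)[:,:3]*[1,-1,-1]
    return cv2.projectPoints(q,np.zeros(3),np.zeros(3),k,d)[0].reshape(-1,2)
def save(c,n,im=None): cv2.imwrite('pics/'+n+'.png',cv2.cvtColor(c['img'] if im is None else im,cv2.COLOR_RGB2BGR))
E
python3 - <<'E'
from h import *
np.set_printoptions(precision=4,suppress=True)
print(bot.get_obs()); print(bot.tips_ahead)
for n in ('top','scene'):
    c=bot.read_camera(n); save(c,n+'1')
    for q in ('sensor','lamp','rack','holder','slot_zero','shoe_level'):
        print(n,q,[(np.round(d['xyz'],4),round(d['confidence'],2),proj(c,d['xyz'])[0].round()) for d in bot.landmark_of(c,q)])
E
```

```text
pics
{'t': 0.0, 'q': array([ 1.1139,  0.4778,  0.0223,  1.5565, -0.0115,  1.1093, -0.0831]), 'joint_vel': array([ 0.0015, -0.0012,  0.0008, -0.0012, -0.0013, -0.0009, -0.0005]), 'joint_torque': array([  0.0015, -59.6447,   1.6087, -28.1191,   0.0126,   0.0095,
         0.    ]), 'eef_pos': array([ 0.2305, -0.6338,  0.2383]), 'tool_rot': array([-0.0009,  0.9848,  0.1735, -0.0002]), 'contact_force': array([0.5595, 0.1149, 0.2508]), 'torque': array([0.0766, 0.0378, 0.0202]), 'grasp_force': 0.0, 'gripper_width': 0.9982261010028755}
0.008
top sensor [(array([ 0.555 , -0.2769,  0.0159]), 0.69, array([412., 233.]))]
top lamp [(array([ 0.5558, -0.2786,  0.0167]), 0.7, array([412., 233.])), (array([ 0.5388, -0.169 ,  0.0157]), 0.53, array([375., 239.]))]
top rack [(array([ 0.5486, -0.2254,  0.0032]), 0.68, array([393., 236.]))]
top holder [(array([ 0.273 ,  0.2077, -0.0013]), 0.9, array([243., 330.])), (array([0.3383, 0.0113, 0.0012]), 0.78, array([311., 308.])), (array([ 0.4782,  0.1966, -0.0079]), 0.65, array([248., 259.]))]
top slot_zero [(array([0.3373, 0.0104, 0.1109]), 0.98, array([311.
[... 360 characters left out ...]
0.5613, -0.2786,  0.0186]), 0.86, array([225., 219.]))]
scene lamp []
scene rack [(array([ 0.5504, -0.2264,  0.0015]), 0.63, array([244., 231.]))]
scene holder [(array([ 0.3396,  0.0108, -0.0023]), 0.87, array([372., 231.])), (array([ 0.4859,  0.1948, -0.0008]), 0.84, array([402., 310.])), (array([ 0.2711,  0.2079, -0.0031]), 0.64, array([458., 255.]))]
scene slot_zero [(array([0.2706, 0.2061, 0.1083]), 0.85, array([470., 221.])), (array([0.4786, 0.1938, 0.1114]), 0.81, array([411., 274.])), (array([0.3411, 0.0128, 0.11  ]), 0.58, array([377., 198.]))]
scene shoe_level [(array([0.2754, 0.2093, 0.0778]), 0.68, array([466., 233.])), (array([0.3367, 0.0105, 0.0757]), 0.65, array([376., 207.]))]
```

View pics/top1.png

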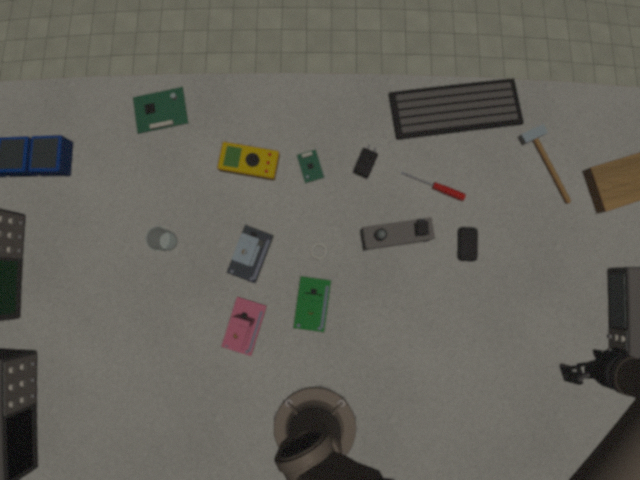

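View pics/scene1.png

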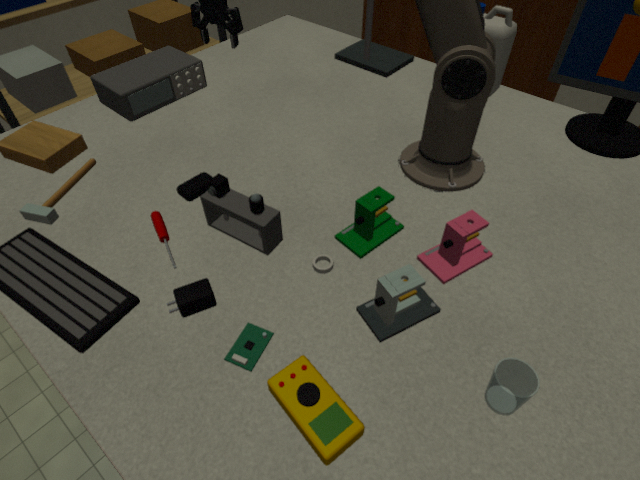

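The grey holder is at top pixel (250,253) and scene pixel (398,300). The green one (313,303) and pink one (244,325) are look-alikes. In the rack, the box head is at top pixel (422,228) and scene pixel (220,185), so that is the sensor. The round head at (380,234) and (257,203) is the lamp.

```bash
cat >> h.py <<'E'
from scipy.spatial.transform import Rotation as Rn
def pose():
    o=bot.get_obs(); q=o['tool_rot']; return np.array(o['eef_pos']),Rn.from_quat([q[1],q[2],q[3],q[0]]).as_matrix(),o
def go(P,yaw=None):
    """deltas to TCP position P; yaw = wanted direction (deg) of tool y axis in world, mod 180"""
    p,R,o=pose(); d=R.T@(np.array(P)-p); s=0
    if yaw is not None:
        # turn +s about tool z (down) takes world yaw by -s
        cur=np.degrees(np.arctan2(R[1,1],R[0,1])); s=(cur-yaw+90)%180-90
    return np.round(d,4),round(s,2)
E
python3 - <<'E'
from h import *
np.set_printoptions(precision=4,suppress=True)
p,R,o=pose(); print(p,R)
c=bot.read_camera('wrist'); M=np.linalg.inv(np.array(c['camera_from_world']))
print('cam in tool',R.T@(M[:3,3]-p),'\n',R.T@M[:3,:3],c['fx'],c['dist_coeffs'])
c=bot.read_camera('top')
print('cam top',np.linalg.inv(np.array(c['camera_from_world']))[:3,3],c['fx'])
print(by_depth(c,[(422,228),(380,234),(250,240),(250,253),(240,270)]))
im=cv2.resize(c['img'][195:295,215:445],None,fx=3.4,fy=3.4,interpolation=cv2.INTER_CUBIC); save(c,'crop1',im)
E
```

```text
[ 0.2307 -0.6344  0.2393] [[ 0.9398  0.3417  0.0001]
 [ 0.3417 -0.9398 -0.0001]
 [ 0.      0.0001 -1.    ]]
cam in tool [ 0.0851 -0.     -0.1332] 
 [[ 0.0002  0.9445  0.3286]
 [ 1.     -0.0003  0.0001]
 [ 0.0002  0.3286 -0.9445]] 427.9176439559916 [-0.0608  0.      0.      0.      0.    ]
cam top [ 0.4264 -0.007   1.2658] 437.4247607690296
[[ 0.5561 -0.2756  0.1457]
 [ 0.5393 -0.1659  0.1459]
 [ 0.5236  0.1748  0.1087]
 [ 0.4889  0.1737  0.1105]
 [ 0.4451  0.2172  0.0103]]
```

View pics/crop1.png

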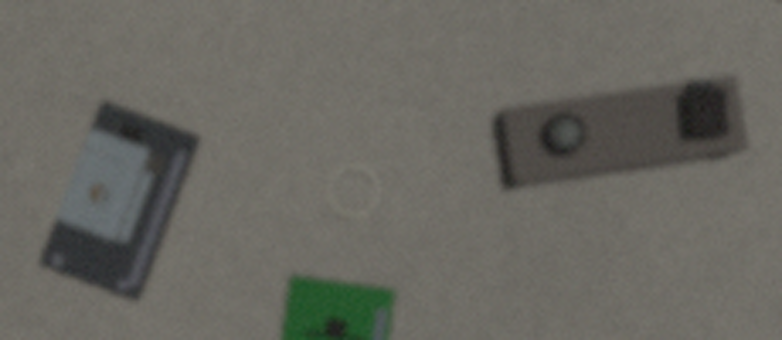

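```bash
python3 -c "
from h import *
print(go((.556,-.276,.30)), go((.56,-.276,.30),90+9))"
```

```text
(array([ 0.4282, -0.2256, -0.0607]), 0) (array([ 0.4319, -0.2242, -0.0607]), np.float64(10.99))
```

>>> send_rows --deltas "0.04 -0.02 -0.03 0; 0.08 -0.04 -0.06 0; 0.12 -0.06 -0.06 3; 0.16 -0.08 -0.06 6; 0.2 -0.1 -0.06 11" --claw 1

```text
t: 1.3
eef_pos: [0.3859, -0.4705, 0.3]
tool_rot: [0.0, 0.997, 0.077, 0.001]
contact_force: [0.8, -0.2, -0.2]
gripper_width: 1.002
grasp_force: 0.0
```

```bash
python3 -c "
from h import *
print(go((.556,-.276,.30),99))"
```

```text
(array([ 1.98e-01, -1.66e-01,  1.00e-04]), np.float64(-0.15))
```

>>> send_rows --deltas "0.04 -0.03 0 0; 0.08 -0.065 0 0; 0.12 -0.1 0 0; 0.16 -0.135 0 0; 0.198 -0.166 0 0"

```text
t: 1.8
eef_pos: [0.5495, -0.2818, 0.2997]
tool_rot: [0.0, 0.997, 0.078, 0.0]
contact_force: [0.6, -1.2, 0.3]
gripper_width: 1.004
grasp_force: 0.0
```

>>> send_rows --deltas "0 0 0 0; 0 0 0 0"

```text
t: 2.0
eef_pos: [0.5494, -0.282, 0.2992]
tool_rot: [-0.0, 0.997, 0.08, -0.0]
contact_force: [-0.7, -0.7, -0.3]
gripper_width: 1.0
grasp_force: 0.0
```

Run:
```python
from h import *
np.set_printoptions(precision=4,suppress=True)
c=bot.read_camera('wrist'); save(c,'w1'); np.savez('w1.npz',**{k:np.array(v) for k,v in c.items()})
print(pose()[0])
for q in('sensor','lamp'):
  m=bot.masks_of(c,q)
  for d in m:
    ys,xs=np.nonzero(d['mask']); print(q,d['confidence'],xs.mean(),ys.mean(),len(xs))
    P=by_depth(c,np.c_[xs,ys]); t=P[(P[:,2]>.136)&(P[:,2]<.15)]
    if len(t)>50: print(' top',t.mean(0),len(t),cv2.minAreaRect((t[:,:2]*1000).astype(np.float32)))
  print([d['xyz'] for d in bot.landmark_of(c,q)])
```

```text
[ 0.5483 -0.2839  0.2992]
sensor 0.89 317.5307407407407 188.2274074074074 2700
 top [ 0.56   -0.2776  0.1415] 2103 ((558.9462280273438, -277.6417236328125), (36.23238754272461, 29.95897674560547), 4.751928806304932)
[[0.5631, -0.2773, 0.0144]]
lamp 0.84 170.52504911591356 189.23821218074656 2036
 top [ 0.544  -0.1708  0.1412] 908 ((543.0751953125, -169.74534606933594), (29.56549835205078, 28.7045955657959), 8.08130931854248)
[]
```

View pics/w1.png

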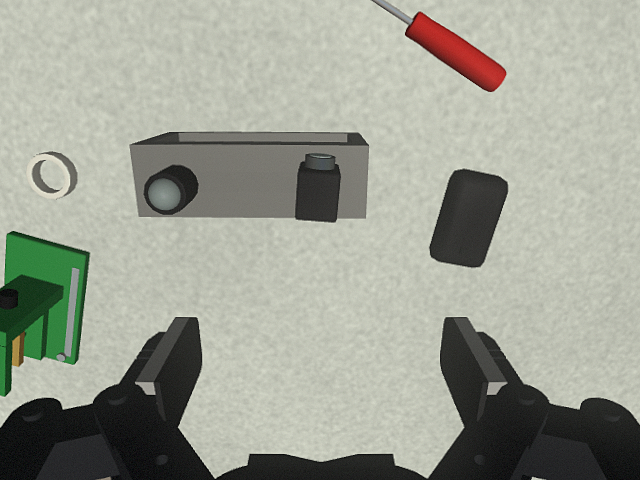

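The wrist view shows the box head with its lens facing away from the robot at (318,190). The lamp is at (170,190) and the rack between them is clear of the fingers. The measured top is 36 x 30 mm at z 0.1415, which matches the expected 0.143, so this is the sensor.

```bash
python3 -c "
from h import *
print(go((.559,-.2776,.115),94.75),pose()[0])"
```

```text
(array([ 0.0126, -0.0058,  0.1844]), np.float64(4.07)) [ 0.54748816 -0.2852029   0.29938802]
```

>>> send_rows --deltas "0.012 -0.006 0.03 4; 0.0125 -0.006 0.06 4; 0.0125 -0.006 0.09 4; 0.0125 -0.006 0.10 4; 0.0125 -0.006 0.10 4"

```text
t: 2.75
eef_pos: [0.5586, -0.2761, 0.198]
tool_rot: [-0.001, 0.999, 0.043, -0.001]
contact_force: [0.5, -0.8, -0.6]
gripper_width: 1.0
grasp_force: 0.0
```

```bash
python3 -c "
from h import *
for i in range(4):
  print(go((.559,-.2776,.115),94.75),pose()[0],pose()[2]['t'],pose()[2]['joint_vel'].round(3)); c=bot.read_camera('wrist')
ms=bot.masks_of(c,'sensor')
save(c,'w2')
for d in ms[:2]:
    ys,xs=np.nonzero(d['mask']); P=by_depth(c,np.c_[xs,ys]); t=P[(P[:,2]>.136)&(P[:,2]<.15)]
    print(d['confidence'],len(t),t.mean(0),cv2.minAreaRect((t[:,:2]*1000).astype(np.float32)))
"
```

```text
(array([0.0005, 0.0016, 0.083 ]), np.float64(0.16)) [ 0.5586078  -0.27613905  0.19802878] 2.75 [-0.003 -0.034 -0.003 -0.046 -0.002  0.019 -0.   ]
(array([-0.0008,  0.0012,  0.0847]), np.float64(0.17)) [ 0.55969254 -0.27636438  0.19966454] 2.8 [-0.004 -0.022 -0.002 -0.03   0.     0.001 -0.001]
(array([-0.0017,  0.001 ,  0.0857]), np.float64(0.18)) [ 0.56043216 -0.2764429   0.2006654 ] 2.85 [-0.001 -0.015 -0.004 -0.013 -0.    -0.002 -0.001]
(array([-0.0021,  0.0009,  0.0861]), np.float64(0.19)) [ 0.56078252 -0.27640384  0.20113027] 2.9 [-0.002 -0.007 -0.003 -0.002  0.002 -0.004 -0.002]
0.96 4136 [ 0.56046441 -0.27753739  0.14141469] ((558.948974609375, -277.73370361328125), (36.66120529174805, 30.00352668762207), 4.3368706703186035)
0.2 0 [nan nan nan] ((0.0, 0.0), (0.0, 0.0), 0.0)<string>:9: RuntimeWarning: Mean of empty slice.
  ret = um.true_divide(
```

>>> send_rows --deltas "-0.002 0.001 0.02 0.4; -0.002 0.001 0.04 0.4; -0.002 0.001 0.06 0.4; -0.002 0.001 0.075 0.4; -0.002 0.001 0.086 0.4"

```text
t: 3.5
eef_pos: [0.5582, -0.2769, 0.1129]
tool_rot: [0.0, 0.999, 0.04, 0.0]
contact_force: [0.2, -0.1, 0.9]
gripper_width: 1.002
grasp_force: 0.0
```

>>> send_rows --deltas "0 0 0 0; 0 0 0 0; 0 0 0 0; 0 0 0 0"

```text
t: 3.9
eef_pos: [0.5586, -0.2771, 0.1143]
tool_rot: [0.0, 0.999, 0.04, 0.001]
contact_force: [0.1, -1.1, -0.5]
gripper_width: 0.998
grasp_force: 0.0
```

```bash
python3 -c "
from h import *
print(go((.559,-.2777,.115),94.4),pose()[0],pose()[2]['contact_force'])
"
```

```text
(array([ 0.0004,  0.0007, -0.0007]), np.float64(0.18)) [ 0.55859691 -0.27706208  0.11427016] [ 0.08941675 -1.10649018 -0.54944542]
```

>>> send_rows --deltas "0 0.0005 0 0; 0 0.0005 0 0; 0 0.0005 0 0; 0 0.0005 0 0; 0 0.0005 0 0" --claw 0 --force 60

```text
t: 4.4
eef_pos: [0.5582, -0.2774, 0.1135]
tool_rot: [0.0, 0.999, 0.04, 0.0]
contact_force: [-0.7, 0.0, 2.7]
gripper_width: 0.341
grasp_force: 59.4
```

>>> send_rows --deltas "0 0 0 0; 0 0 0 0; 0 0 0 0"

```text
t: 4.7
eef_pos: [0.5582, -0.2774, 0.1135]
tool_rot: [0.0, 0.999, 0.04, 0.0]
contact_force: [0.4, -0.0, 2.2]
gripper_width: 0.345
grasp_force: 59.5
```

>>> send_rows --deltas "0 0 -0.01 0; 0 0 -0.025 0; 0 0 -0.045 0; 0 0 -0.065 0; 0 0 -0.085 0"

```text
t: 5.2
eef_pos: [0.5577, -0.277, 0.2001]
tool_rot: [-0.0, 0.999, 0.04, -0.0]
contact_force: [-0.5, -0.4, -1.6]
gripper_width: 0.342
grasp_force: 60.3
```

>>> send_rows --deltas "0 0 -0.02 0; 0 0 -0.04 0; 0 0 -0.06 0; 0 0 -0.075 0; 0 0 -0.075 0"

```text
t: 5.7
eef_pos: [0.5591, -0.2776, 0.2763]
tool_rot: [0.001, 0.999, 0.04, 0.002]
contact_force: [-1.0, -0.0, -1.2]
gripper_width: 0.345
grasp_force: 60.4
```

Run:
```python
from h import *
np.set_printoptions(precision=4,suppress=True)
c=bot.read_camera('top')
C=at_z(c,[(243.5,251.5)],.11); print(C)
m=[d for d in bot.landmark_of(c,'slot_zero')]; print([(d['xyz'],d['confidence']) for d in m])
print(pose()[0],pose()[2]['contact_force'],pose()[2]['gripper_width'])
# refined: upper-ear top points & base plate points by depth around holder
ys,xs=np.mgrid[215:290,220:280]; uv=np.c_[xs.ravel(),ys.ravel()]; P=by_depth(c,uv)
for lo,hi in((.1,.118),(.007,.018)):
    t=P[(P[:,2]>lo)&(P[:,2]<hi)&(np.hypot(P[:,0]-.48,P[:,1]-.196)<.11)]; print(t.mean(0),len(t),cv2.minAreaRect((t[:,:2]*1000).astype(np.float32)))
print(go((.486,.19,.274)))
```

```text
[[0.4927 0.1912 0.11  ]]
[([0.2732, 0.2085, 0.1089], 0.84), ([0.3383, 0.0088, 0.109], 0.65), ([0.4775, 0.1974, 0.1104], 0.57)]
[ 0.5577 -0.2771  0.2732] [ 0.1292  0.4258 -1.5889] 0.3462675839296129
[0.5008 0.1866 0.1104] 537 ((500.8113098144531, 187.35159301757812), (51.28770446777344, 76.6424789428711), 70.02848815917969)
[0.4831 0.1829 0.0126] 942 ((488.40264892578125, 186.02818298339844), (182.3032989501953, 152.23690795898438), 5.7732834815979)
(array([-0.0341, -0.4714, -0.0007]), 0)
```

>>> send_rows --deltas "0 -0.02 0 0; -0.002 -0.055 0 0; -0.005 -0.095 0 0; -0.008 -0.135 0 0; -0.01 -0.175 0 0"

```text
t: 6.3
eef_pos: [0.5327, -0.1022, 0.2719]
tool_rot: [-0.0, 0.999, 0.04, -0.001]
contact_force: [0.4, 0.2, -1.7]
gripper_width: 0.342
grasp_force: 60.3
```

>>> send_rows --deltas "-0.003 -0.04 0 0; -0.006 -0.08 0 0; -0.009 -0.12 0 0; -0.012 -0.16 0 0; -0.014 -0.2 0 0"

```text
t: 6.8
eef_pos: [0.5028, 0.0958, 0.2721]
tool_rot: [0.0, 0.999, 0.04, -0.001]
contact_force: [0.5, -0.0, -2.2]
gripper_width: 0.344
grasp_force: 60.3
```

>>> send_rows --deltas "-0.001 -0.035 0 0; -0.002 -0.065 0 0; -0.003 -0.085 0 0; -0.003 -0.095 0 0; -0.003 -0.096 0 0"

```text
t: 7.3
eef_pos: [0.4928, 0.1909, 0.2724]
tool_rot: [0.0, 0.999, 0.041, -0.001]
contact_force: [0.5, -0.2, -2.2]
gripper_width: 0.342
grasp_force: 60.3
```

>>> send_rows --deltas "0 0 0 0; 0 0 0 0; 0 0 0 0"

```text
t: 7.6
eef_pos: [0.4938, 0.1887, 0.2732]
tool_rot: [0.0, 0.999, 0.039, -0.0]
contact_force: [0.3, -0.2, -1.3]
gripper_width: 0.345
grasp_force: 60.3
```

Run:
```python
from h import *
np.set_printoptions(precision=4,suppress=True)
c=bot.read_camera('wrist'); save(c,'w3'); np.savez('w3.npz',**{k:np.array(v) for k,v in c.items()})
p,R,o=pose(); print(p,R,o['t'],o['contact_force'])
print(go((.4928,.1907,.274),94.4))
print(proj(c,[(.4928,.1907,.11), p+R@[0,0,.1]]))
print([(d['xyz'],d['confidence']) for d in bot.landmark_of(c,'slot_zero')],[(d['xyz'],d['confidence']) for d in bot.landmark_of(c,'sensor')])
```

```text
[0.4938 0.1889 0.2733] [[ 0.9969  0.0782  0.    ]
 [ 0.0782 -0.9969 -0.0004]
 [-0.      0.0004 -1.    ]] 7.65 [ 1.1744 -0.2252 -2.9621]
(array([-0.0008, -0.0019, -0.0007]), np.float64(0.08))
[[317.7907 209.7545]
 [320.4105 238.8114]]
[([0.2721, 0.2092, 0.11], 0.98), ([0.4819, 0.2016, 0.1138], 0.73), ([0.3379, 0.0136, 0.1087], 0.58), ([0.4777, 0.1937, 0.0041], 0.5)] [([0.4987, 0.1888, 0.1746], 0.63)]
```

View pics/w3.png

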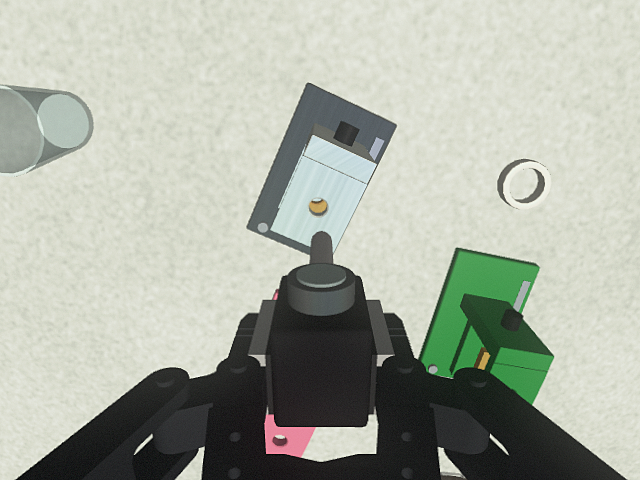

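Run:
```python
from h import *
np.set_printoptions(precision=4,suppress=True)
c=np.load('w3.npz'); im=c['img']
hsv=cv2.cvtColor(im,cv2.COLOR_RGB2HSV)
sub=im[192:222,300:336].astype(int); m=((sub[...,2]<150)|(sub[...,0]-sub[...,2]>25)).astype(np.uint8)
n,l,s,ce=cv2.connectedComponentsWithStats(m); print(s,ce)
for i in range(1,n):
    if s[i,4]>100:
        ct=cv2.findContours((l==i).astype(np.uint8),0,1)[0][0]; e=cv2.fitEllipse(ct); print(e)
        uv=np.array(e[0])+[300,192]; print(uv,at_z(c,[uv],.11))
        E=at_z(c,ct.reshape(-1,2)+[300,192],.11); print('world circle',cv2.minEnclosingCircle((E[:,:2]*1000).astype(np.float32)))
# tip
T=im[225:270:3,300:342,0]; print(T)
# calibration check: project sensor end rim for TCP axis, dx offsets
```

```text
[[  0   0  36  30 826]
 [  9   7  19  17 254]] [[17.3354 14.2627]
 [18.0354 15.2717]]
((18.02678108215332, 15.286248207092285), (15.758484840393066, 18.98835563659668), 83.54637145996094)
[318.0268 207.2862] [[0.4947 0.1907 0.11  ]]
world circle ((495.0523376464844, 190.8523712158203), 6.897174835205078)
[[200 199 199 207 206 201 192 197 200 203 205 205 206 204 199 198 193 193
  194 199 205 203 198 194 191 197 203 205 207 205 202 202 198 201 202 207
  206 204 210 210 204 201]
 [198 203 208 203 197 197 199 201 205 204 206 206 201 198 196 195 190 197
  204 203 202 195 196 195 198 205 204 204 199 202 200 197 200 204 203 204
  204 208 206 201 201 200]
 [203 206 204 196 200 201 202 204 204 203 201 197 196 197 195 199 197 198
  163 126 102  70  87 154 155 196 207 206 204 199 201 203 203 207 204 209
  207 206 199 200 203 205]
 [206 200 196 199 202 203 203 204 201 198 198 195 204 194 141  80  79  85
   83  84  88  88  89  90  88  83  83  79 121 190 211 206 206 206 208 205
  201 200 201 203 207 210]
 [195 196 199 203 207 204 207 204 200 198 198 205 101  77  82  85  87  85
   84  88  87  89  8
[... 1131 characters left out ...]
 [220 222 222 221 222 221 220 221 228 201  98  71  80  83  84  85  83  87
   87  81  86  84  89  87  88  87  91  88  91  94  92  92  78 218 228 222
  220 221 219 219 219 224]
 [218 222 225 224 224 223 221 224 233 158  85  76  83  83  85  88  85  83
   85  86  90  84  87  87  88  88  88  88  92  94  96  91  80 183 227 224
  220 215 211 211 216 218]
 [221 217 213 213 219 179 124 115  79  51  54  62  69  67  70  71  79  79
   80  78  80  82  78  78  80  82  73  73  69  67  63  56  49  80  71 107
  159 207 209 207 220 227]
 [ 49  54  66  78  80  78  81  78  78  81  75  77  78  77  78  80  75  78
   81  78  74  82  77  77  80  80  79  75  76  79  77  78  76  78  82  80
   80  80  83  76  64  54]]
```

Run:
```python
import cv2,numpy as np
im=cv2.imread('pics/w3.png')[185:325,255:390]; cv2.imwrite('pics/w3c.png',cv2.resize(im,None,fx=4.2,fy=4.2,interpolation=cv2.INTER_NEAREST))
```

```text
(no output)
```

View pics/w3c.png

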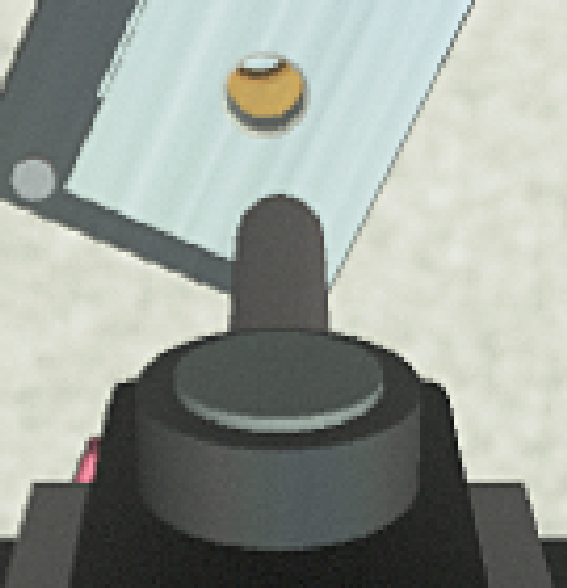

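The wrist view shows the grey holder's upper-ear hole at (318,207) and the post tip at (321,231). Both are unobstructed and the post hangs straight. Next I compare the tip against its model position.

```bash
cat >> h.py <<'E'
def tipmodel(c,p,R,off,L=.0985):
    """silhouette pixels (top row, its col, mid col 12 px lower) of the held post for in-hand offset off (tool x,y)"""
    a=np.linspace(0,2*np.pi,60); pts=[]
    for z,r in [(0,.0045),(.005,.006),(.02,.006)]:
        pts.append(np.c_[off[0]+r*np.cos(a),off[1]+r*np.sin(a),np.full(60,L-z)])
    h=cv2.convexHull(proj(c,p+np.vstack(pts)@R.T).astype(np.float32)).reshape(-1,2)
    im=np.zeros((480*4,640*4),np.uint8); cv2.fillPoly(im,[np.round(h*4+1.5).astype(int)],1)
    ys,xs=np.nonzero(im); t=ys.min(); 
    return t/4-.4, xs[ys<t+8].mean()/4-.4, [xs[ys==t+40].min()/4-.4, xs[ys==t+40].max()/4-.4]
E
python3 - <<'E'
from h import *
c=np.load('w3.npz'); 
R=np.array([[.9969,.0782,0],[.0782,-.9969,-.0004],[0,.0004,-1]]); p=np.array([.4938,.1889,.2733])
for o in [(0,0),(.001,0),(.002,0),(0,.001)]: print(o,tipmodel(c,p,R,o))
for r in (229,230,231,232,240,241,255): print(r,c['img'][r,306:340,0])
print(go((.4948,.1908,.25)))
E
```

```text
(0, 0) (np.float64(232.35), np.float64(320.4356031128405), [np.float64(309.85), np.float64(331.1)])
(0.001, 0) (np.float64(230.6), np.float64(320.4238396624473), [np.float64(309.85), np.float64(331.1)])
(0.002, 0) (np.float64(229.1), np.float64(320.41879844961244), [np.float64(309.85), np.float64(331.1)])
(0, 0.001) (np.float64(232.35), np.float64(322.207421875), [np.float64(311.6), np.float64(332.85)])
229 [204 203 205 208 206 200 200 198 193 195 195 201 202 205 201 200 200 200
 205 208 207 206 201 199 197 201 203 202 207 205 207 205 203 199]
230 [201 204 203 205 203 199 198 196 194 195 198 208 203 197 192 190 186 200
 200 213 205 203 204 203 201 200 204 202 204 206 206 208 202 199]
231 [202 204 204 203 201 197 196 197 195 199 197 198 163 126 102  70  87 154
 155 196 207 206 204 199 201 203 203 207 204 209 207 206 199 200]
232 [205 202 205 205 200 200 197 199 201 196 142  77  71  75  79  85  80  77
  75  95 154 192 206 200 198 204 205 202 208 208 204 205 202 201]
240 [202 199 197 199 205 119  79  80  82  86  82  87  85  87  87  87  89  87
  89  88  85  91  91  91  92 101 204 207 202 203 203 205 210 179]
241 [200 197 194 201 173  89  71  81  86  82  83  86  88  88  84  85  87  88
  92  89  87  91  94  96  96  79 205 206 202 200 203 209 207 149]
255 [221 230 242 178  87  76  81  86  83  86  85  84  86  87  87  84  85  87
  90  90  89  92  90  93  92  94  79 229 230 219 216 217 218 220]
(array([ 0.0012, -0.0013,  0.0234]), 0)
```

>>> send_rows --deltas "0.0002 -0.002 0.01 0; 0.0002 -0.002 0.02 0; 0.0002 -0.002 0.03 0; 0.0002 -0.002 0.035 0; 0.0002 -0.002 0.035 0"

```text
t: 8.25
eef_pos: [0.4929, 0.1917, 0.237]
tool_rot: [0.0, 0.999, 0.04, -0.001]
contact_force: [0.2, -0.3, -1.9]
gripper_width: 0.346
grasp_force: 60.3
```

>>> send_rows --deltas "0 0 0 0; 0 0 0 0; 0 0 0 0"

```text
t: 8.55
eef_pos: [0.4938, 0.1922, 0.2388]
tool_rot: [-0.0, 0.999, 0.04, 0.0]
contact_force: [-0.1, 0.3, -1.9]
gripper_width: 0.343
grasp_force: 60.3
```

Run:
```python
from h import *
c=bot.read_camera('wrist'); save(c,'w4'); np.savez('w4.npz',**{k:np.array(v) for k,v in c.items()})
p,R,o=pose(); np.savez('p4.npz',p=p,R=R); print(p,o['t'],o['contact_force'])
for of in [(0,0),(.001,0.0003),(.002,0)]: print(of,tipmodel(c,p,R,of))
tr,tc,_=tipmodel(c,p,R,(.001,0))
r0=int(tr)
for r in range(r0-4,r0+5): print(r,c['img'][r,300:340,0])
print(c['img'][r0+10,300:340,0])
cv2.imwrite('pics/w4c.png',cv2.resize(cv2.cvtColor(c['img'],cv2.COLOR_RGB2BGR)[180:310,255:390],None,fx=4.2,fy=4.2,interpolation=cv2.INTER_NEAREST))
# hole rim as seen at its upper side: model
a=np.linspace(0,2*np.pi,72)
for H in [(.4948,.1908)]:
    e=proj(c,np.c_[H[0]+.00675*np.cos(a),H[1]+.00675*np.sin(a),np.full(72,.11)]); print(e.min(0),e.max(0))
```

```text
[0.4937735  0.19213998 0.23870607] 8.6 [-0.2989807  -0.24905193 -1.97920921]
(0, 0) (np.float64(232.35), np.float64(320.957421875), [np.float64(310.35), np.float64(331.6)])
(0.001, 0.0003) (np.float64(230.6), np.float64(321.4474576271187), [np.float64(310.85), np.float64(332.1)])
(0.002, 0) (np.float64(229.1), np.float64(320.9505859375), [np.float64(310.35), np.float64(331.6)])
226 [207 205 201 198 201 197 197 198 195 195 196 197 202 182 129 107 106 134
 185 190 196 204 203 203 202 200 202 196 149  96  87  84 108 160 193 200
 198 194 189 197]
227 [204 203 202 197 200 197 196 192 197 194 196 196 202 216 175 116 104 102
 113 114 156 189 194 192 194 172 141  92  84  85  84 101 150 163 192 196
 194 190 194 200]
228 [203 199 201 198 199 199 195 193 196 196 197 196 199 208 191 132 105 102
 100  96  92  85  87  83  81  86  86  88  89  88  91 155 169 190 198 198
 194 188 196 204]
229 [203 201 198 198 199 195 197 195 198 194 198 201 203 210 207 195 138 112
 103 101  98  95  97  95  95  94  98  93  88 104 134 172 183 198 199 195
 193 195 199 205]
230 [200 201 199 200 198 197 194 194 195 199 19
[... 312 characters left out ...]
7 196 194 194 195 199 200 203 209 208 204 201 138  80
  78  82  84  88  86  86  87 105 147 172 185 190 202 202 201 197 194 192
 196 203 202 206]
233 [197 198 200 199 196 194 196 197 197 201 205 206 207 205 202 141  82  77
  83  83  89  87  85  89  89  86  78 118 190 207 206 199 197 195 190 193
 196 203 205 206]
234 [200 200 198 198 195 194 194 197 193 199 208 211 210 199 138  81  77  81
  91  86  87  86  88  88  87  87  81  80 123 193 211 200 198 197 192 197
 203 204 207 202]
[200 193 195 197 196 197 199 204 207 208 208 117  75  83  78  82  83  88
  84  84  84  92  86  82  87  89  88  85  92  92  90 101 197 204 205 206
 202 204 199 199]
[312.66658826 212.21732513] [333.65215673 232.20557633]
```

View pics/w4c.png

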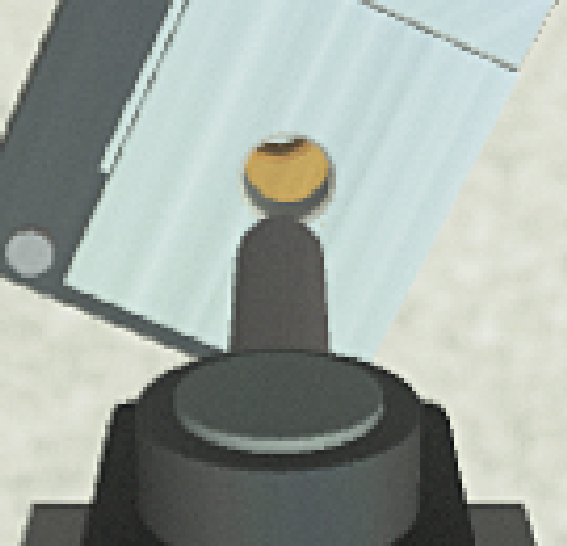

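The view shows the hole at (323,222) and the tip at (321,231), and the hole model agrees to about 0.2 px. The remaining correction is about 1.4 mm in tool y.

>>> send_rows --deltas "0.0001 0.0014 0.005 0; 0.0001 0.0014 0.010 0; 0.0001 0.0014 0.015 0; 0.0001 0.0014 0.019 0; 0.0001 0.0014 0.022 0"

```text
t: 9.1
eef_pos: [0.4936, 0.1906, 0.2157]
tool_rot: [0.0, 0.999, 0.04, -0.0]
contact_force: [0.3, -0.3, -2.3]
gripper_width: 0.344
grasp_force: 60.3
```

>>> send_rows --deltas "0 0 0 0; 0 0 0 0; 0 0 0 0; 0 0 0 0"

```text
t: 9.5
eef_pos: [0.4939, 0.1907, 0.2165]
tool_rot: [-0.0, 0.999, 0.04, 0.0]
contact_force: [-0.6, -0.4, -1.8]
gripper_width: 0.346
grasp_force: 60.3
```

Run:
```python
from h import *
p,R,o=pose(); print(p,o['t'],o['contact_force'],go((.4940,.1908,p[2])))
c=bot.read_camera('wrist'); print(pose()[0])
for of in [(0,0),(.001,0)]: print(of,tipmodel(c,p,R,of))
save(c,'w5'); cv2.imwrite('pics/w5c.png',cv2.resize(cv2.cvtColor(c['img'],cv2.COLOR_RGB2BGR)[190:310,255:390],None,fx=4.2,fy=4.2,interpolation=cv2.INTER_NEAREST))
```

```text
[0.49388804 0.19071607 0.21652539] 9.5 [-0.64244802 -0.35586176 -1.81590398] (array([ 0.0001, -0.0001,  0.    ]), 0)
[0.49389023 0.1907159  0.21651564]
(0, 0) (np.float64(232.35), np.float64(320.92751937984497), [np.float64(310.35), np.float64(331.35)])
(0.001, 0) (np.float64(230.6), np.float64(320.9389121338912), [np.float64(310.35), np.float64(331.35)])
```

View pics/w5c.png

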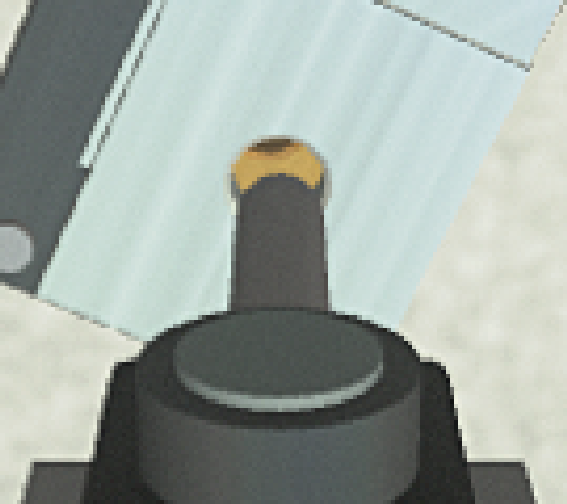

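The tip is about 8 mm above the ear and centred on the hole, with hole edges at 230–329 and post edges at 232–327 in the crop. I'll go down slowly.

>>> send_rows --deltas "0.0001 0 0.0015 0; 0.0001 0 0.003 0; 0.0001 0 0.0045 0; 0.0001 0 0.006 0; 0.0001 0 0.0075 0"

```text
t: 10.05
eef_pos: [0.4939, 0.1906, 0.2086]
tool_rot: [0.0, 0.999, 0.04, -0.0]
contact_force: [-0.6, 0.4, -2.3]
gripper_width: 0.343
grasp_force: 60.3
```

>>> send_rows --deltas "0 0 0.001 0; 0 0 0.002 0; 0 0 0.003 0; 0 0 0.003 0"

```text
t: 10.45
eef_pos: [0.4938, 0.1906, 0.2057]
tool_rot: [0.0, 0.999, 0.04, -0.0]
contact_force: [0.5, -0.4, -2.2]
gripper_width: 0.346
grasp_force: 60.3
```

>>> send_rows --deltas "0 0 0.001 0; 0 0 0.002 0; 0 0 0.003 0; 0 0 0.004 0; 0 0 0.004 0"

```text
t: 10.95
eef_pos: [0.4937, 0.1906, 0.2016]
tool_rot: [0.0, 0.999, 0.04, -0.0]
contact_force: [-0.8, -0.6, -2.3]
gripper_width: 0.346
grasp_force: 60.3
```

>>> send_rows --deltas "0 0 0.0015 0; 0 0 0.003 0; 0 0 0.0045 0; 0 0 0.006 0; 0 0 0.006 0"

```text
t: 11.45
eef_pos: [0.4937, 0.1906, 0.1955]
tool_rot: [0.0, 0.999, 0.04, -0.0]
contact_force: [-0.2, 0.2, -1.8]
gripper_width: 0.341
grasp_force: 60.3
```

>>> send_rows --deltas "0 0 0.002 0; 0 0 0.004 0; 0 0 0.006 0; 0 0 0.008 0; 0 0 0.010 0"

```text
t: 11.95
eef_pos: [0.4938, 0.1906, 0.1856]
tool_rot: [0.0, 0.999, 0.04, -0.0]
contact_force: [0.3, 0.2, -1.5]
gripper_width: 0.346
grasp_force: 60.3
```

>>> send_rows --deltas "0 0 0.0015 0; 0 0 0.003 0; 0 0 0.0045 0; 0 0 0.006 0; 0 0 0.0075 0"

```text
t: 12.45
eef_pos: [0.4939, 0.1907, 0.1782]
tool_rot: [0.0, 0.999, 0.04, 0.0]
contact_force: [-0.3, 0.4, -2.3]
gripper_width: 0.344
grasp_force: 60.3
```

>>> send_rows --deltas "0 0 0.0005 0; 0 0 0.001 0; 0 0 0.0015 0; 0 0 0.002 0; 0 0 0.002 0"

```text
t: 12.95
eef_pos: [0.4939, 0.1907, 0.1763]
tool_rot: [0.0, 0.999, 0.04, 0.0]
contact_force: [-0.3, -0.9, -1.7]
gripper_width: 0.346
grasp_force: 60.3
```

>>> send_rows --deltas "0 0 0.0005 0; 0 0 0.001 0; 0 0 0.0015 0; 0 0 0.002 0; 0 0 0.0025 0"

```text
t: 13.45
eef_pos: [0.4939, 0.1909, 0.1739]
tool_rot: [-0.0, 0.999, 0.04, 0.0]
contact_force: [0.6, 0.5, -0.3]
gripper_width: 0.345
grasp_force: 60.4
```

>>> send_rows --deltas "0 0 0.0005 0; 0 0 0.001 0; 0 0 0.0015 0; 0 0 0.002 0; 0 0 0.0025 0"

```text
t: 13.95
eef_pos: [0.4941, 0.1912, 0.1716]
tool_rot: [-0.0, 0.999, 0.04, 0.0]
contact_force: [0.8, 2.5, 0.6]
gripper_width: 0.342
grasp_force: 60.7
```

>>> send_rows --deltas "-0.0001 0.0005 0.001 0; -0.0001 0.0005 0.002 0; -0.0001 0.0005 0.003 0; -0.0001 0.0005 0.004 0; -0.0001 0.0005 0.005 0"

```text
t: 14.45
eef_pos: [0.4941, 0.1912, 0.1666]
tool_rot: [-0.001, 0.999, 0.04, 0.001]
contact_force: [-0.4, 4.5, 2.2]
gripper_width: 0.343
grasp_force: 60.9
```

>>> send_rows --deltas "0 0.0003 0.001 0; 0 0.0003 0.002 0; 0 0.0003 0.003 0; 0 0.0003 0.004 0; 0 0.0003 0.005 0"

```text
t: 14.95
eef_pos: [0.4941, 0.1912, 0.1618]
tool_rot: [-0.001, 0.999, 0.04, 0.001]
contact_force: [-0.2, 6.1, 3.8]
gripper_width: 0.341
grasp_force: 61.0
```

>>> send_rows --deltas "0 0.0003 0.0012 0; 0 0.0003 0.0024 0; 0 0.0003 0.0036 0; 0 0.0003 0.0048 0; 0 0.0003 0.006 0"

```text
t: 15.45
eef_pos: [0.4942, 0.1912, 0.1559]
tool_rot: [-0.001, 0.999, 0.04, 0.001]
contact_force: [0.2, 6.4, 4.4]
gripper_width: 0.344
grasp_force: 61.0
```

>>> send_rows --deltas "0 0 0.001 0; 0 0 0.002 0; 0 0 0.003 0; 0 0 0.004 0; 0 0 0.005 0"

```text
t: 15.95
eef_pos: [0.4942, 0.1912, 0.1509]
tool_rot: [-0.001, 0.999, 0.04, 0.001]
contact_force: [-0.7, 6.0, 3.6]
gripper_width: 0.343
grasp_force: 61.0
```

>>> send_rows --deltas "0 0 0.0007 0; 0 0 0.0014 0; 0 0 0.0021 0; 0 0 0.0028 0; 0 0 0.0035 0"

```text
t: 16.45
eef_pos: [0.4942, 0.1913, 0.1475]
tool_rot: [-0.001, 0.999, 0.04, 0.001]
contact_force: [-0.2, 5.4, 4.8]
gripper_width: 0.346
grasp_force: 61.1
```

>>> send_rows --deltas "0 0 0.001 0; 0 0 0.002 0; 0 0 0.003 0; 0 0 0.004 0; 0 0 0.005 0"

```text
t: 16.95
eef_pos: [0.4942, 0.1912, 0.1424]
tool_rot: [-0.001, 0.999, 0.041, 0.001]
contact_force: [-0.6, 6.8, 4.6]
gripper_width: 0.344
grasp_force: 61.2
```

>>> send_rows --deltas "0 0 0.0015 0; 0 0 0.003 0; 0 0 0.0045 0; 0 0 0.006 0; 0 0 0.0075 0"

```text
t: 17.45
eef_pos: [0.4942, 0.1912, 0.135]
tool_rot: [-0.001, 0.999, 0.041, 0.001]
contact_force: [-1.0, 6.1, 4.8]
gripper_width: 0.344
grasp_force: 61.3
```

>>> send_rows --deltas "0 0 0.001 0; 0 0 0.002 0; 0 0 0.003 0; 0 0 0.004 0; 0 0 0.004 0"

```text
t: 17.95
eef_pos: [0.4941, 0.1912, 0.1308]
tool_rot: [-0.001, 0.999, 0.041, 0.001]
contact_force: [-0.3, 7.3, 2.9]
gripper_width: 0.346
grasp_force: 61.2
```

>>> send_rows --deltas "0 0 0.0004 0; 0 0 0.0008 0; 0 0 0.0012 0; 0 0 0.0016 0; 0 0 0.002 0"

```text
t: 18.45
eef_pos: [0.4942, 0.1912, 0.129]
tool_rot: [-0.001, 0.999, 0.041, 0.001]
contact_force: [-0.6, 6.7, 5.2]
gripper_width: 0.348
grasp_force: 61.3
```

>>> send_rows --deltas "0 0 0.0004 0; 0 0 0.0008 0; 0 0 0.0012 0; 0 0 0.0012 0"

```text
t: 18.85
eef_pos: [0.4943, 0.1912, 0.1284]
tool_rot: [-0.001, 0.999, 0.041, 0.001]
contact_force: [-2.9, 5.4, 10.8]
gripper_width: 0.343
grasp_force: 62.3
```

>>> send_rows --deltas "0 0.0 0.0004 0; 0 0.0 0.0008 0; 0 0 0.0012 0; 0 0 0.0012 0"

```text
t: 19.25
eef_pos: [0.4943, 0.1912, 0.1283]
tool_rot: [-0.001, 0.999, 0.04, 0.001]
contact_force: [-7.0, 4.3, 21.7]
gripper_width: 0.346
grasp_force: 63.6
```

Run:
```python
from h import *
p,R,o=pose(); print(p,o['contact_force'],o['torque'])
c=bot.read_camera('scene'); i=c['img'][240:345,330:460]; save(c,'s2',cv2.resize(i,None,fx=5,fy=5,interpolation=cv2.INTER_CUBIC))
c=bot.read_camera('wrist'); save(c,'w6')
print([(d['xyz'],d['confidence']) for d in bot.landmark_of(c,'sensor')])
```

```text
[0.49427289 0.19124643 0.12834572] [-6.9799667   4.30017967 21.74242987] [1.06564714e+00 1.61568654e+00 1.34470610e-04]
[]
```

View pics/s2.png

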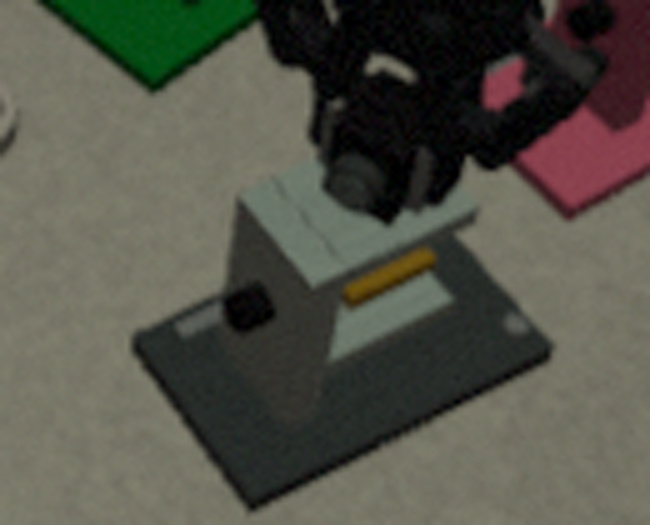

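The scene crop shows the head down on the ear with the collar seated. z stopped at 0.1283 (home is 0.1285) while the force climbed, so the post is home. I'll ease the push, then release.

>>> send_rows --deltas "0 0 -0.0006 0; 0 0 -0.001 0; 0 0 -0.0013 0; 0 0 -0.0013 0"

```text
t: 19.8
eef_pos: [0.4942, 0.1912, 0.1284]
tool_rot: [-0.001, 0.999, 0.041, 0.001]
contact_force: [-2.4, 5.7, 10.3]
gripper_width: 0.342
grasp_force: 61.8
```

>>> send_rows --deltas "0 0 0 0; 0 0 0 0; 0 0 0 0; 0 0 0 0; 0 0 0 0" --claw 0.75

```text
t: 20.3
eef_pos: [0.4938, 0.1891, 0.127]
tool_rot: [0.0, 0.999, 0.04, -0.0]
contact_force: [-0.7, 0.4, -0.8]
gripper_width: 0.753
grasp_force: 0.0
```

>>> send_rows --deltas "0 0 0 0; 0 0 0 0; 0 0 0 0"

```text
t: 20.6
eef_pos: [0.4938, 0.1895, 0.1272]
tool_rot: [0.0, 0.999, 0.04, -0.0]
contact_force: [0.1, 0.4, -1.0]
gripper_width: 0.749
grasp_force: 0.0
```

Released cleanly with no contact force. Now straight up, then a check.

>>> send_rows --deltas "0 -0.0015 -0.005 0; 0 -0.0015 -0.015 0; 0 -0.0015 -0.03 0; 0 -0.0015 -0.05 0; 0 -0.0015 -0.07 0"

```text
t: 21.1
eef_pos: [0.4937, 0.1912, 0.1987]
tool_rot: [-0.0, 0.999, 0.04, 0.0]
contact_force: [-0.4, 0.4, 1.3]
gripper_width: 0.749
grasp_force: 0.0
```

>>> send_rows --deltas "0 0 -0.03 0; 0 0 -0.06 0; 0 0 -0.09 0; 0 0 -0.1 0; 0 0 -0.1 0"

```text
t: 21.6
eef_pos: [0.4944, 0.1916, 0.2991]
tool_rot: [-0.001, 0.999, 0.04, 0.002]
contact_force: [-0.5, 0.5, -0.5]
gripper_width: 0.754
grasp_force: 0.0
```

Run:
```python
from h import *
np.set_printoptions(precision=4,suppress=True)
bot.read_camera('top');c=bot.read_camera('wrist')
p,R,o=pose(); print(p,o['contact_force'],o['t'])
for d in bot.masks_of(c,'sensor')[:2]:
    ys,xs=np.nonzero(d['mask']); P=by_depth(c,np.c_[xs,ys]); t=P[(P[:,2]>.145)&(P[:,2]<.18)]
    print(d['confidence'],len(xs),len(t),np.median(t,axis=0),cv2.minAreaRect((t[:,:2]*1000).astype(np.float32)))
s=bot.read_camera('scene')
a=cv2.resize(s['img'][170:345,180:460],(560,350)); b=cv2.resize(c['img'],(320,240)); im=np.zeros((590,560,3),np.uint8); im[:350]=a; im[350:,:320]=b; save(c,'f',im)
```

```text
[0.4932 0.1907 0.2963] [-0.545  -0.5994 -0.4953] 21.7
0.92 2997 2636 [0.4991 0.1921 0.1564] ((499.6097717285156, 191.9870147705078), (44.652854919433594, 29.993738174438477), 4.171901226043701)
```

View pics/f.png

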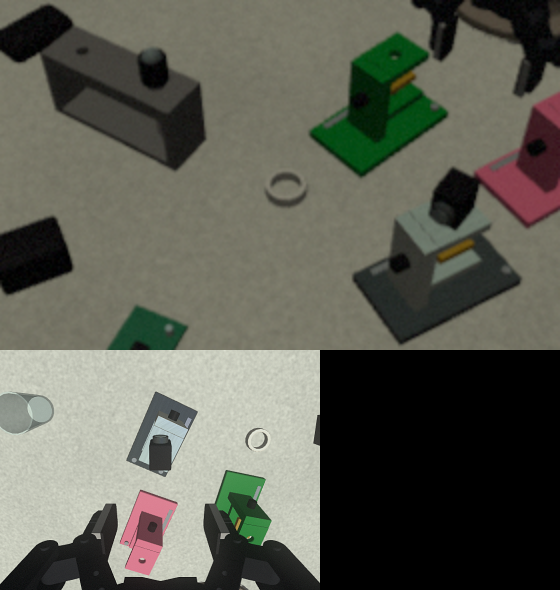

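The sensor is seated in the grey holder. Its top reads 0.1564, and adding the 1.5 mm bias seen on the rack gives the expected home height of 0.158. The lamp is still in the rack and the gripper is clear.

```bash
python3 -c "
from station import bot
print(bot.hand_in())"
```

```text
the job is handed in; nothing more can be done
None
```

The sensor's post is threaded through the upper ear, shoe and lower ear with its collar seated on the upper ear, and it is released. The lamp is still in the rack, and I handed the job in at about 22 s.

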